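Close a fossil mould on its locating pin

ROBOT

A 6-joint arm with a two-finger parallel gripper is mounted at the origin on the work surface. World frame = base frame: x ahead of the robot, y to its left, z up, the work surface at z = 0. Lengths are in m, angles in rad, forces in N, time in s.
With the tool pointing down it reaches from about 0.25 to 0.725 m from the base axis. Payload 4 kg.
Tool frame: the origin (TCP) lies on the centre line of the jaws, within the pads' length; the fingertips stand 17 mm ahead of it and the grasp point (between the pads) lies 2 mm behind it; z points along the fingers, x is the direction in which the jaws open and shut, and the axes are right-handed (so a half turn about z gives the same grasp; the last joint's range is limited). The gripper opens to 85 mm and grips with 20 to 120 N. Pads are 22 mm wide; open, the fingers measure 114 mm over their backs; the gripper's body (76 mm by 85 mm) begins 54 mm behind the grasp point. The pads swing forward as they close: fully open they stand 13 mm farther back than shut.
Start: joints at [-1.244, 0.241, 0.005, 1.335, 0, 1.571], TCP at [0.161, -0.474, 0.248] pointing down, gripper open.
Joint ranges: [-2.72, 2.72], [-1.05, 1.87], [-1.09, 1.28], [-1.99, 2.15], [-1.42, 1.44], [-3.14, 3.14]. Speed limits (rad/s): [2.79, 2.79, 3.14, 3.14, 3.14, 3.14].

INTERFACE

Orientations are given as a unit quaternion [x, y, z, w].
In Python, from workcell import bot gives the robot as it stands.
- The arm moves only by the tool jog_arm, never from a script. Its arguments are lists of equal length, an entry for each row: "jaw": the closure, from 0 (fully open) to 1 (shut); "linear": the shift along the tool's x, y, z in m, a list of three; "delta_rot": the turn, a rotation vector about the tool's x, y, z in degrees, a list of three. A call has exactly 8 rows; each row is the pose to reach, as a shift and turn from the pose commanded when the call began, along the tool's axes at that moment; what a row does not reach only later rows make up. A row lasts 1/12 s, in which the tool goes at most 41.7 mm and 7.16 degrees, less where a joint would pass 70% of its speed; a pose out of reach is approached as far as the arm can. A call with a gripper value outside its range is refused whole. The fingers move at their own pace and stop on an object; the grip force is fixed at half the most. Time passes only in rows, so rows that repeat a pose let the fingers close, or fill a call up. It gives the time, the measured TCP pose, the force and the opening at its end, in the units of the state.
- bot.get_obs(): the state, without advancing time (a new reading comes with each control period).
- bot.camera(name): name is "scene" or "top" or "wrist"; returns (picture, depth): 384x512x3 uint8, red, green, blue; 384x512 float32, m along the optical axis (not along the pixel's ray), 0 where there is no reading.
- bot.calibration(name): a dict with "fovy" (degrees; the focal length in pixels is half the picture's height over the tangent of half this angle, whatever the lens; pixels are square), "cx", "cy" (the principal point, pixels), "origin" and "orientation" of the camera in the world. Camera axes: x right, y down, z forward; pixel columns grow to the right and rows downward; lengths in m; the calibration is good to about 2 mm. A picture is of the moment at which its call begins: read the wrist's pose just before it. calibration takes no time and is no camera call; for the wrist camera it gives the pose at the moment of the call.
- bot.job_done(): hands the job in, once; it reports no verdict.
The state is a dict: "clock": time; "joint_pos": joint angles; "joint_vel": joint speeds; "tau": joint torques, N m; "eef_pos": TCP position; "tool_rot": TCP orientation; "ft_force": force on the tool from outside, world axes, zero at the start; "ft_torque": the same for the moment, N m; "grip_width": finger opening in m.
Only numpy, scipy, OpenCV 4.12 (cv2) and the standard library are available. Lean on these libraries where they do the work, as an engineer would, in place of code of your own. Each camera call takes 0.05 s, during which the arm holds its last target.

TASK

Throw the lever of the moulding station into its marked middle notch, which raises the locating pin. Then bring the rectangular mould cover, the one with the rib handle, over the lower mould half and work it about until its hidden socket drops onto the pin with the edges of both halves lined up, press it down against the springs until it is fully home, and finish still holding it pressed home with the gripper: do not let go. Leave the lever in its notch and everything else where it lies.

Things in the scene. Friction and masses are not known exactly. Their poses are not given: they have to be found in the camera images.
- mould: moulding station, fixed to the table: aluminium base plate 290 x 130 x 14 mm carrying the grey lower mould half, a 130 (x) x 84 (y) mm block with a ribbed shell cavity; its flat upper face is 55 mm above the table. Origin under the centre of the lower half, at table height; x along the length, towards the pin and lever end; z up
- pads (a joint): four linked sprung steel pads, 8 mm across, near the corners of the lower half's face (57 mm along x, 34 mm along y from its centre), standing 6 mm above it. Value: how far they are pressed down (m), 0.006 = level with the face. Together they push up with 5.5 N at 0 and 9.5 N at 0.006, more than the cover weighs: it stays home only while pressed
- mould_face (a point): centre of the lower half's upper face, 55 mm above the table; axes as mould
- mould_end (a point): point on the lower half's upper face 55 mm from its centre towards -x, the end away from the pin
- lever (a joint): lever angle (rad): 0 = upright, in the marked middle one of three notches (a brass stud below it on the outer side of the notched steel plate); positive leans to the station's +y. The end notches are at -0.6 (it starts there, pin sunk) and +0.6 (too far: pin 28 mm up, the cover cannot close). Stiff: 4.7 N at the knob moves it, it stays where it is left. In a notch = within 0.12 rad of it
- lever_pivot (a point): pivot of the lever, 120 mm from the station's centre along its +x, 36 mm above the table; the lever turns about the station's x axis, in its y-z plane
- lever_knob (a point): centre of the lever's black ball knob, 26 mm across, 85 mm from the pivot on a 9 mm steel rod: about 121 mm above the table when upright
- pin_top (a point): centre of the top of the round steel locating pin, 12 mm across with a bevelled top, 42 mm from the centre of the lower half along +x on its middle line. Level with the face at first; rises 2.3 mm per 0.1 rad of lever, 14 mm above the face with the lever in the middle notch
- cover: mould cover: loose grey plate 130 (x) x 84 (y) x 24 mm, about 0.35 kg, lying flat; on its top a grey rib handle along x, 70 mm long, 16 mm thick, centred, top 64 mm above the underside. A low raised bar across its top marks the socket end (+x). Origin at the centre of its underside, z up. It goes on with its +x end over the mould's +x end
- socket (a point): mouth of the hidden round socket in the cover's underside: 15 mm across, bevelled mouth, 18 mm deep, 42 mm from the cover's centre along its +x
- cover_end (a point): point on the cover's underside 55 mm from its centre towards -x; lies over mould_end when the cover is on straight
- cover_handle (a point): where to grip the rib handle, in its middle, 47 mm above the underside, 23 mm above the plate's top; grip across the 16 mm thickness (the cover's y)
- cast_long: bystander: ribbed white plaster shell cast 75 x 45 x 34 mm, loose; origin under its centre
- cast_short: bystander: ribbed white plaster shell cast 55 x 48 x 30 mm, loose; origin under its centre
- spatula: bystander: spatula 170 mm long lying along its x, loose
- brush: bystander: brush 160 mm long lying along its x, loose
- round_mould: bystander: round open grey mould 72 mm across, 26 mm high, loose; origin under its centre
- mix_cup: bystander: empty white cup 64 mm across, 60 mm high, loose; origin under its centre
- jar: bystander: small white jar with black lid, 52 mm across, 80 mm high, loose; origin under its centre
Not all that is in view belongs to the job. What is shaped like the cover but turquoise is not meant.

How it is judged:
On the way, in this order (a step that is already met when the one before it is completed fails the run):
1. the lever is thrown into the marked middle notch and the pin stands up (value of joint lever between -0.12 and 0.12 rad and z of pin_top in the frame of mould_face above 0.01 m), for 0.3 s.
2. the cover has dropped onto the raised pin (horizontal distance between socket and pin_top below 0.004 m and z of socket in the frame of mould_face below 0.011 m and value of joint lever between -0.15 and 0.15 rad), for 0.1 s.
At the end, for the whole second after the job is handed in: Lever in the middle notch (0.15 rad), pin 9 mm up; cover socket on the pin (4 mm), other ends over each other (8 mm), both ends of the underside within 2.5 mm of the face, level (0.05 rad), still; fingers bear on the cover (over 2 N), cover bears on the mould (over 4 N) (value of joint lever between -0.15 and 0.15 rad and z of pin_top in the frame of mould_face above 0.009 m and horizontal distance between socket and pin_top below 0.004 m and horizontal distance between cover_end and mould_end below 0.008 m and z of each of socket, cover_end in the frame of mould_face below 0.0025 m and angle between cover's own z axis and vertical below 0.05 rad and linear speed of cover below 0.02 m/s and contact force between the fingers and cover above 2 N and contact force between cover and mould above 4 N); the arm keeps its last pose, push and grip.
It fails at once if a bystander is moved more than 30 mm (distance of any of cast_long, cast_short, spatula, brush, round_mould, mix_cup, jar from where it was at the start of the episode above 0.03 m).
It also fails if it takes over 58 s, if anything falls off the work surface, if the arm or the gripper's body presses on something with over 40 N, if the wrist force passes 120 N, or if a joint passes its speed limit or range.

## Working session

There is one attempt and no reset: what is moved stays moved. The work goes in short steps, Python scripts to look and compute and a tool call to move; the robot and the scene stay as the last step left them, time stands still between calls to the robot, and variables do not carry over. Pictures are saved under pics/ and viewed, and the job is handed in when it is done.

Besides the shell and the picture viewer there is one more tool, called after ">>>" as a command line: name --argument value ..., lists and objects as JSON in quotes. jog_arm: Moves the arm, as the interface text tells. Its arguments: {"type":"object","properties":{"jaw":{"type":"array","items":{"type":"number"}},"linear":{"type":"array","items":{"type":"array","items":{"type":"number"}}},"delta_rot":{"type":"array","items":{"type":"array","items":{"type":"number"}}}},"required":["jaw","linear","delta_rot"]}

```bash
ls; mkdir -p pics; cat > h.py <<'E'
import numpy as np,cv2
from workcell import bot
from scipy.spatial.transform import Rotation as R
def shot(n,f):
    c=bot.calibration(n); p,d=bot.camera(n)
    cv2.imwrite(f'pics/{f}.png',p[:,:,::-1]); np.savez(f'pics/{f}.npz',p=p,d=d,o=c['origin'],q=c['orientation'],k=[c['fovy'],c['cx'],c['cy']])
    return p,d,c
def cloud(f):
    z=np.load(f'pics/{f}.npz');d=z['d'];h,w=d.shape;fl=h/2/np.tan(np.radians(z['k'][0])/2)
    u,v=np.meshgrid(np.arange(w),np.arange(h))
    P=np.stack([(u-z['k'][1])/fl*d,(v-z['k'][2])/fl*d,d],-1)
    W=P@R.from_quat(z['q']).as_matrix().T+z['o']
    W[d==0]=np.nan
    return W,z['p']
E
python3 - <<'E'
from h import *
print(bot.get_obs())
for n in ['scene','top']:
    p,d,c=shot(n,n+'0');print(c)
E
```

```text
pics
{'clock': 0.0, 'joint_pos': array([-1.24401096e+00,  2.41429376e-01,  3.69349002e-03,  1.33517941e+00,
        2.61723155e-05,  1.57081301e+00]), 'joint_vel': array([ 0.00144064,  0.00280488,  0.00079645,  0.00116586, -0.00019079,
        0.00122274]), 'tau': array([-1.95995983e-05, -3.72321153e+01,  2.52405328e+01,  1.70708110e-02,
        2.98610792e-05, -9.04766267e-06]), 'eef_pos': array([ 0.16031353, -0.47296579,  0.24739299]), 'tool_rot': array([ 8.12706239e-01, -5.82672675e-01, -8.53437516e-04, -6.27955274e-04]), 'ft_force': array([ 0.75979458, -0.12349205,  0.68137566]), 'ft_torque': array([ 0.02930499,  0.02997359, -0.01907128]), 'grip_width': 0.0855233887400463}
{'fovy': 56.787577952110816, 'cx': 253.89300667377532, 'cy': 190.33556900228396, 'origin': array([ 1.27255713, -0.33319078,  1.08110893]), 'orientation': array([ 0.79056962,  0.50524342, -0.1859194 , -0.29182657])}
{'fovy': 43.0992270924575, 'cx': 254.56844726559422, 'cy': 193.96944952350123, 'origin': array([0.25968649, 0.03100848, 1.68205695]), 'orientation': array([-0.70432223,  0.70497446, -0.06482777,  0.05233131])}
```

View pics/scene0.png

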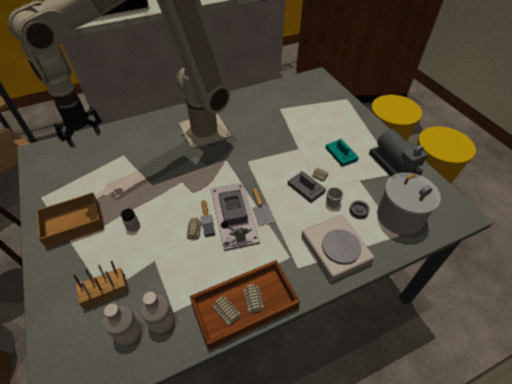

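View pics/top0.png

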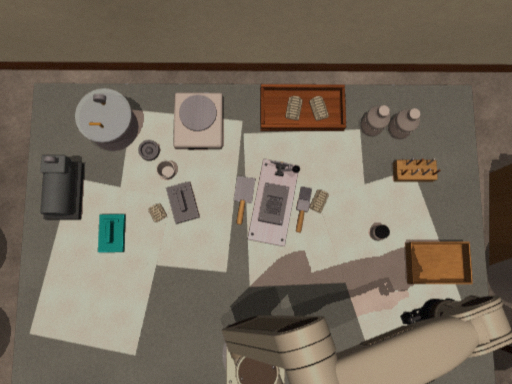

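The scene view shows the station at about (235,215) and the grey cover at (307,186). In the top view they are at (273,203) and (183,202). The knob is near (296,168).

```bash
python3 - <<'E'
from h import *
W,p=cloud('top0')
for n,(u,v) in dict(mould=(273,203),cover=(183,202),knob=(296,168),b1=(249,240),b2=(287,245),t1=(264,160)).items(): print(n,W[v,u].round(4))
c=p[145:265,130:340]; cv2.imwrite('pics/c0.png',cv2.resize(c,None,fx=3.8,fy=3.8,interpolation=cv2.INTER_CUBIC)[:,:,::-1])
# plate mask: z 0.045..0.06
def rect(box,zl,zh):
    u0,v0,u1,v1=box;S=W[v0:v1,u0:u1].reshape(-1,3);m=(S[:,2]>zl)&(S[:,2]<zh);S=S[m]
    r=cv2.minAreaRect((S[:,:2]*1000).astype(np.float32));print(m.sum(),r,S[:,2].mean())
rect((235,150,305,255),0.048,0.064)
rect((235,150,305,255),0.008,0.02)
rect((160,175,205,230),0.015,0.032)
rect((160,175,205,230),0.05,0.075)
rect((235,150,310,200),0.07,0.15)
E
```

```text
mould [ 0.5038 -0.0615  0.0369]
cover [0.502  0.2413 0.0716]
knob [ 0.6087 -0.134   0.117 ]
b1 [ 0.3803  0.0204 -0.0024]
b2 [ 0.3622 -0.1099  0.0096]
t1 [ 0.6617 -0.0326  0.008 ]
703 ((537.2006225585938, -68.72306060791016), (83.93450927734375, 201.24417114257812), 78.91277313232422) 0.05494110674842723
2074 ((514.6949462890625, -52.34681701660156), (243.978271484375, 366.09722900390625), 89.9640121459961) 0.013905562948801957
816 ((522.3118896484375, 261.166748046875), (132.41163635253906, 165.81719970703125), 89.71580505371094) 0.023676367941012154
123 ((542.9330444335938, 270.18585205078125), (145.60992431640625, 31.31875228881836), 32.41608810424805) 0.06272555800044323
115 ((629.3496704101562, -101.95714569091797), (99.52897644042969, 24.924579620361328), 61.21436309814453) 0.09330683241563761
```

View pics/c0.png

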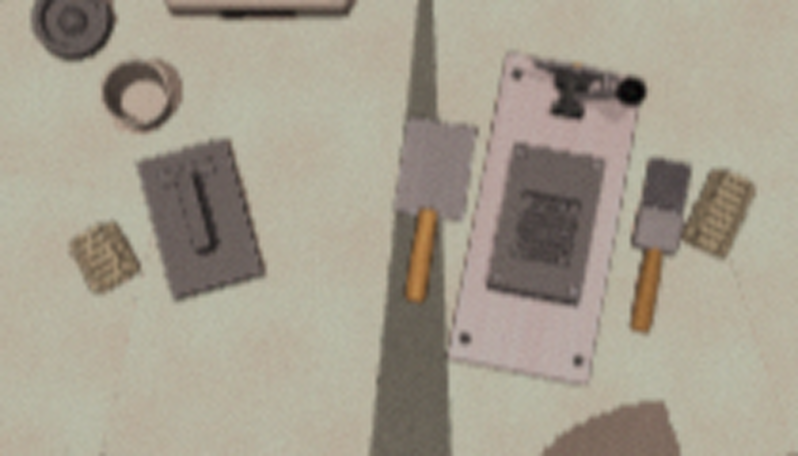

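```bash
cat >> h.py <<'E'
def go(pos,yaw_x,tilt=None):
    """tool down, tool x at world yaw (deg)"""
    o=bot.get_obs();T=R.from_quat(o['tool_rot'])
    y=np.radians(yaw_x);X=np.array([np.cos(y),np.sin(y),0]);Z=np.array([0,0,-1.]);G=np.column_stack([X,np.cross(Z,X),Z])
    d=T.inv().apply(np.array(pos)-o['eef_pos']);r=(T.inv()*R.from_matrix(G)).as_rotvec(degrees=True)
    print('clock',o['clock'],'lin',d.round(4),'rot',r.round(2),'|',np.linalg.norm(d).round(3),np.linalg.norm(r).round(1))
def comp(W,box,zl,zh,it=1):
    u0,v0,u1,v1=box;S=W[v0:v1,u0:u1];m=((S[...,2]>zl)&(S[...,2]<zh)).astype(np.uint8)
    n,l,st,_=cv2.connectedComponentsWithStats(m,connectivity=4)
    k=1+np.argmax(st[1:,4]);Q=S[l==k]
    r=cv2.minAreaRect((Q[:,:2]*1000).astype(np.float32));print(len(Q),np.round(r[0],1),np.round(r[1],1),round(r[2],2),Q[:,2].mean().round(4),Q[:,:2].mean(0).round(4))
    return Q
E
python3 - <<'E'
from h import *
W,p=cloud('top0')
comp(W,(255,175,300,240),0.046,0.063)
comp(W,(235,150,305,255),0.008,0.02)
comp(W,(160,175,205,230),0.018,0.03)
comp(W,(160,175,205,230),0.05,0.075)
comp(W,(280,155,310,180),0.095,0.15)
c=bot.calibration('wrist');o=bot.get_obs();T=R.from_quat(o['tool_rot'])
print(T.inv().apply(c['origin']-o['eef_pos']),(T.inv()*R.from_quat(c['orientation'])).as_matrix().round(3),c['fovy'])
for y in (-102,78): go([0.5,-0.08,0.30],y)
E
```

```text
666 [503.1 -62. ] [ 83.9 131.8] 78.91 0.0547 [ 0.5047 -0.0625]
1629 [515.5 -63.9] [135.2 293.1] 78.03 0.014 [ 0.4999 -0.0592]
672 [511.7 251.3] [131.3  84. ] 15.9 0.024 [0.5097 0.2494]
105 [510.5 250.9] [70.5 16.7] 16.52 0.0634 [0.5105 0.2507]
47 [ 609.5 -133.5] [21.5 23.4] 4.29 0.1127 [ 0.6091 -0.1336]
[-0.000935   -0.07686721 -0.12637557] [[ 1.    -0.    -0.   ]
 [ 0.     0.954  0.298]
 [ 0.    -0.298  0.954]] 58.38971728953074
clock 0.1 lin [-0.2633 -0.4478 -0.052 ] rot [3.000e-02 1.000e-01 3.073e+01] | 0.522 30.7
clock 0.1 lin [-0.2633 -0.4478 -0.052 ] rot [-1.4000e-01  4.0000e-02 -1.4927e+02] | 0.522 149.3
```

>>> jog_arm --jaw '[0.3, 0.3, 0.3, 0.3, 0.3, 0.3, 0.3, 0.3]' --linear '[[-0.02, -0.03, -0.01], [-0.04, -0.07, -0.02], [-0.06, -0.1, -0.03], [-0.08, -0.14, -0.04], [-0.1, -0.17, -0.05], [-0.12, -0.21, -0.05], [-0.14, -0.24, -0.05], [-0.16, -0.28, -0.05]]' --delta_rot '[[0, 0, -7], [0, 0, -14], [0, 0, -21], [0, 0, -28], [0, 0, -35], [0, 0, -42], [0, 0, -49], [0, 0, -56]]'

```text
clock: 0.77
eef_pos: [0.3725, -0.2324, 0.2984]
tool_rot: [0.991, -0.13, -0.0, 0.0]
ft_force: [0.2, -1.3, -0.8]
grip_width: 0.06
```

```bash
python3 - <<'E'
from h import *
print(bot.get_obs()['joint_pos'].round(2),bot.get_obs()['eef_pos'])
go([0.5,-0.08,0.30],78.5)
E
```

```text
[-0.56  0.1  -0.03  1.44 -0.    1.27] [ 0.3724784  -0.23244159  0.29843938]
clock 0.7667 lin [ 0.0839 -0.1802 -0.0016] rot [-0.000e+00  2.000e-02 -9.345e+01] | 0.199 93.5
```

>>> jog_arm --jaw '[0.4, 0.4, 0.4, 0.4, 0.4, 0.4, 0.4, 0.4]' --linear '[[0.01, -0.02, 0], [0.02, -0.045, 0], [0.03, -0.07, 0], [0.04, -0.09, 0], [0.055, -0.115, 0], [0.065, -0.14, 0], [0.075, -0.16, 0], [0.084, -0.18, 0]]' --delta_rot '[[0, 0, -7], [0, 0, -14], [0, 0, -21], [0, 0, -28], [0, 0, -35], [0, 0, -42], [0, 0, -49], [0, 0, -56]]'

```text
clock: 1.43
eef_pos: [0.5012, -0.0815, 0.2977]
tool_rot: [0.936, 0.351, -0.0, -0.0]
ft_force: [0.1, 0.2, -0.2]
grip_width: 0.0514
```

```bash
python3 - <<'E'
from h import *
go([0.5,-0.08,0.30],78.5)
E
```

```text
clock 1.4333 lin [ 0.0001 -0.0019 -0.0023] rot [-6.000e-02  2.000e-02 -3.739e+01] | 0.003 37.4
```

>>> jog_arm --jaw '[0.4, 0.4, 0.4, 0.4, 0.4, 0.4, 0.4, 0.4]' --linear '[[0, 0, 0], [0, 0, 0], [0, 0, 0], [0, 0, 0], [0, 0, 0], [0, 0, 0], [0, 0, 0], [0, 0, 0]]' --delta_rot '[[0, 0, -7], [0, 0, -14], [0, 0, -21], [0, 0, -28], [0, 0, -35], [0, 0, -37.4], [0, 0, -37.4], [0, 0, -37.4]]'

```text
clock: 2.1
eef_pos: [0.5004, -0.0827, 0.2979]
tool_rot: [0.777, 0.63, -0.0, -0.0]
ft_force: [0.4, -0.7, -0.4]
grip_width: 0.0512
```

```bash
python3 - <<'E'
from h import *
shot('wrist','w1')
p=cv2.imread('pics/w1.png'); cv2.imwrite('pics/w1b.png',cv2.resize(p,(800,600)))
W,_=cloud('w1')
print(bot.get_obs()['eef_pos'])
E
```

```text
[ 0.50046038 -0.08274485  0.29799956]
```

View pics/w1b.png

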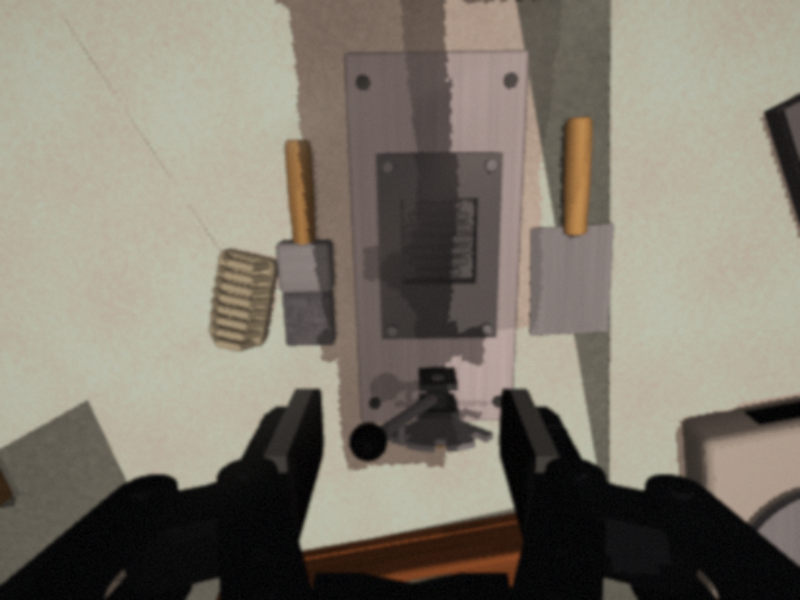

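The wrist view shows the station squarely, with the knob at (368,442) and leaning to -y. The notched plate is at about (440,435), and the mould block corners run from (377,153) to (497,338).

```bash
python3 - <<'E'
from h import *
W,p=cloud('w1')
k=512/800
comp(W,(230,90,330,225),0.048,0.0585)
comp(W,(210,20,345,310),0.008,0.02)
Q=comp(W,(220,265,255,300),0.085,0.15);print(Q[:,2].max())
# notch plate heights
S=W[230:300,245:320];m=(S[...,2]>0.03)&(S[...,2]<0.12);print(np.c_[S[m]][::40].round(3), S[m][:,2].max())
E
```

```text
6475 [500.9 -62.1] [ 84.2 130.8] 78.81 0.0557 [ 0.4987 -0.0617]
15152 [511.7 -64.3] [130.2 289. ] 78.82 0.0147 [ 0.4827 -0.0605]
568 [ 608.6 -131.7] [30.1 22.9] 49.62 0.1099 [ 0.6049 -0.1312]
0.11964441822161731
[[ 0.601 -0.094  0.031]
 [ 0.601 -0.095  0.036]
 [ 0.605 -0.076  0.039]
 [ 0.603 -0.086  0.045]
 [ 0.602 -0.095  0.049]
 [ 0.606 -0.078  0.049]
 [ 0.607 -0.09   0.048]
 [ 0.612 -0.083  0.046]
 [ 0.614 -0.089  0.048]
 [ 0.619 -0.086  0.046]
 [ 0.612 -0.098  0.059]
 [ 0.623 -0.084  0.046]
 [ 0.63  -0.073  0.041]
 [ 0.61  -0.105  0.069]
 [ 0.614 -0.101  0.066]
 [ 0.617 -0.1    0.064]
 [ 0.626 -0.102  0.049]
 [ 0.629 -0.105  0.045]
 [ 0.616 -0.106  0.071]
 [ 0.612 -0.11   0.078]
 [ 0.609 -0.113  0.084]
 [ 0.607 -0.122  0.088]
 [ 0.635 -0.079  0.055]
 [ 0.631 -0.096  0.057]
 [ 0.615 -0.112  0.081]
 [ 0.636 -0.068  0.061]
 [ 0.632 -0.091  0.063]
 [ 0.619 -0.113  0.078]
 [ 0.636 -0.069  0.065]
 [ 0.631 -0.098  0.066]
 [ 0.604 -0.122  0.105]
 [ 0.633 -0.083  0.069]
 [ 0.623 -0.116  0.078]
 [ 0.636 -0.071  0.072]
 [ 0.629 -0.105  0.073]
 [ 0.639 -0.06   0.072]
 [ 0.631 -0.094  0.077]
 [ 0.606 -0.122  0.109]
 [ 0.634 -0.083  0.078]
 [ 0.628 -0.115  0.079]
 [ 0.636 -0.071  0.081]
 [ 0.632 -0.097  0.081]
 [ 0.63  -0.119  0.077]
 [ 0.636 -0.073  0.085]
 [ 0.637 -0.086  0.08 ]
 [ 0.64  -0.093  0.074]
 [ 0.632 -0.099  0.087]
 [ 0.636 -0.084  0.089]] 0.11214457447374132
```

```bash
cat >> h.py <<'E'
C=np.array([0.502,-0.062]);YAW=-11.2
def st(x,y,z,c=C,yaw=YAW):
    a=np.radians(yaw);return np.r_[c+x*np.array([np.cos(a),np.sin(a)])+y*np.array([-np.sin(a),np.cos(a)]),z]
E
python3 - <<'E'
from h import *
for y,z in ((-.048,.2),(-.048,.116),(.012,.116)): go(st(.116,y,z),78.8)
E
```

```text
clock 2.15 lin [-0.0259  0.1139  0.0979] rot [-0.04 -0.   -0.74] | 0.152 0.7
clock 2.15 lin [-0.0259  0.114   0.1819] rot [-0.04 -0.   -0.74] | 0.216 0.7
clock 2.15 lin [0.0341 0.1132 0.1819] rot [-0.04 -0.   -0.74] | 0.217 0.7
```

>>> jog_arm --jaw '[0.4, 0.4, 0.4, 0.4, 0.4, 0.4, 0.4, 0.4]' --linear '[[-0.006, 0.028, 0.02], [-0.012, 0.057, 0.04], [-0.019, 0.085, 0.06], [-0.026, 0.114, 0.08], [-0.026, 0.114, 0.11], [-0.026, 0.114, 0.14], [-0.026, 0.114, 0.165], [-0.026, 0.114, 0.182]]' --delta_rot '[[0, 0, -0.7], [0, 0, -0.7], [0, 0, -0.7], [0, 0, -0.7], [0, 0, -0.7], [0, 0, -0.7], [0, 0, -0.7], [0, 0, -0.7]]'

```text
clock: 2.82
eef_pos: [0.6052, -0.1315, 0.1125]
tool_rot: [0.773, 0.634, -0.002, -0.002]
ft_force: [-0.4, -0.1, 0.4]
grip_width: 0.0511
```

```bash
python3 - <<'E'
from h import *
shot('wrist','w2')
p=cv2.imread('pics/w2.png'); cv2.imwrite('pics/w2b.png',cv2.resize(p,(800,600)))
print(bot.get_obs()['eef_pos'],bot.get_obs()['ft_force'])
go(st(.116,.012,.116),78.8)
E
```

```text
[ 0.60339598 -0.13107514  0.10949376] [-0.98990893  1.21997948 -1.87460521]
clock 2.8667 lin [ 0.0601  0.003  -0.0065] rot [-0.58 -0.01 -0.05] | 0.06 0.6
```

View pics/w2b.png

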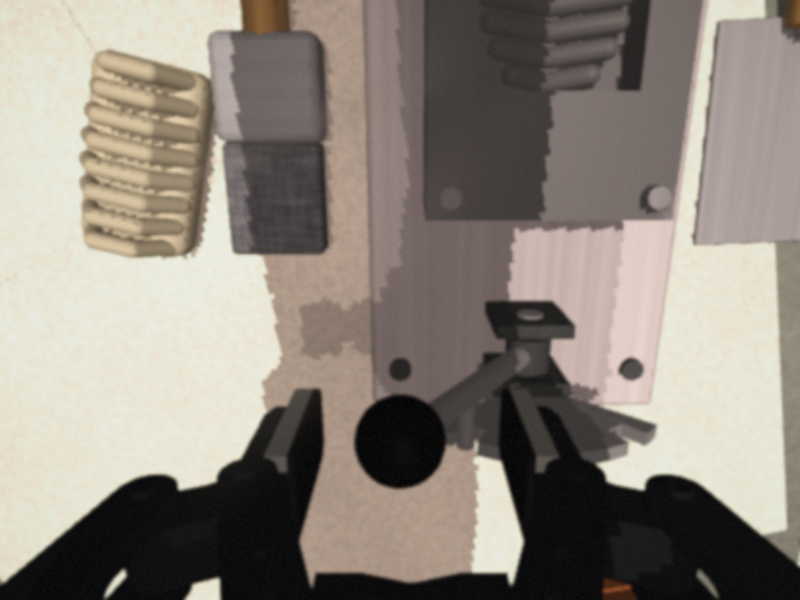

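The knob at (400,440) is centred between the fingers. Next I push it to station +y.

>>> jog_arm --jaw '[0.4, 0.4, 0.4, 0.4, 0.4, 0.4, 0.4, 0.4]' --linear '[[0, 0.002, -0.006], [0.01, 0.002, -0.007], [0.02, 0.002, -0.008], [0.03, 0.002, -0.008], [0.04, 0.002, -0.008], [0.048, 0.002, -0.008], [0.054, 0.002, -0.008], [0.058, 0.002, -0.008]]' --delta_rot '[[0, 0, 0], [0, 0, 0], [0, 0, 0], [0, 0, 0], [0, 0, 0], [0, 0, 0], [0, 0, 0], [0, 0, 0]]'

```text
clock: 3.53
eef_pos: [0.6214, -0.0845, 0.1404]
tool_rot: [0.775, 0.632, -0.003, 0.013]
ft_force: [-26.3, -16.7, 58.7]
grip_width: 0.0515
```

```bash
python3 - <<'E'
from h import *
shot('wrist','w3')
p=cv2.imread('pics/w3.png'); cv2.imwrite('pics/w3b.png',cv2.resize(p,(800,600)))
o=bot.get_obs();print(o['eef_pos'],o['ft_force'],o['grip_width'])
go(st(.116,.012,.116),78.8)
W,p=cloud('w3')
Q=comp(W,(220,240,285,310),0.105,0.16)
E
```

```text
[ 0.62156789 -0.08329525  0.14096528] [-24.37192011 -15.61094658  56.13109684] 0.051305457730132946
clock 3.5833 lin [ 0.0101 -0.0059  0.0247] rot [ 0.98  1.05 -0.36] | 0.027 1.5
927 [616.4 -96.6] [11.4 21. ] 76.31 0.1283 [ 0.6142 -0.0964]
```

View pics/w3b.png

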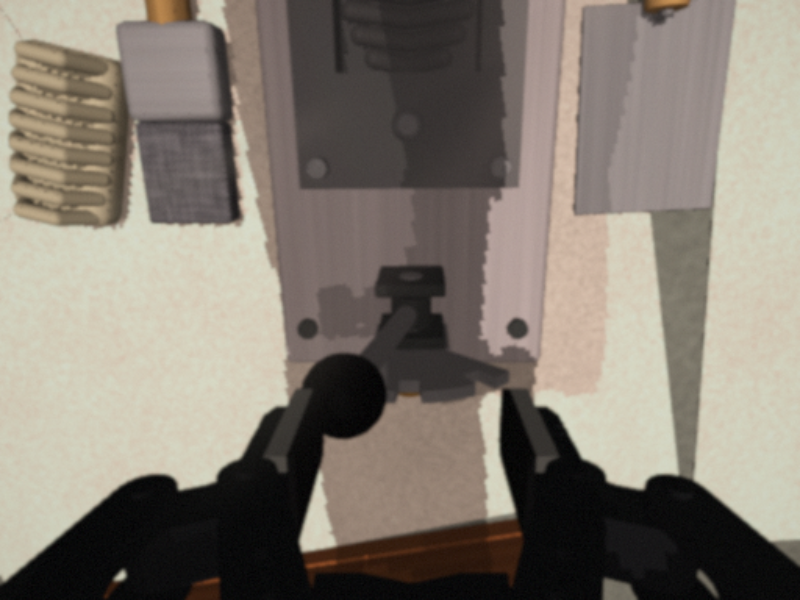

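The fingertip rode up onto the knob's shoulder because it was commanded too high. The lever is already around -0.14 rad. I'll lift off and look.

>>> jog_arm --jaw '[0.4, 0.4, 0.4, 0.4, 0.4, 0.4, 0.4, 0.4]' --linear '[[-0.003, 0, -0.02], [-0.006, 0, -0.04], [-0.01, 0, -0.06], [-0.01, -0.02, -0.075], [-0.01, -0.04, -0.085], [-0.01, -0.05, -0.085], [-0.01, -0.05, -0.085], [-0.01, -0.05, -0.085]]' --delta_rot '[[0, 0, 0], [0, 0, 0], [0, 0, 0], [0, 0, 0], [0, 0, 0], [0, 0, 0], [0, 0, 0], [0, 0, 0]]'

```text
clock: 4.25
eef_pos: [0.5701, -0.0746, 0.2119]
tool_rot: [0.772, 0.635, 0.002, 0.002]
ft_force: [0.8, 0.2, -0.4]
grip_width: 0.0515
```

```bash
python3 - <<'E'
from h import *
shot('wrist','w4')
p=cv2.imread('pics/w4.png'); cv2.imwrite('pics/w4b.png',cv2.resize(p,(800,600)))
o=bot.get_obs();print(o['eef_pos'],o['ft_force'],o['grip_width'])
W,p=cloud('w4')
a=np.radians(YAW);d=W[...,:2]-C
xs=d[...,0]*np.cos(a)+d[...,1]*np.sin(a);ys=-d[...,0]*np.sin(a)+d[...,1]*np.cos(a)
S=np.stack([xs,ys,W[...,2]],-1)
for k in range(100,384,8):
  pass
m=(xs>.1)&(xs<.15)&(abs(ys)<.05)&(W[...,2]>.03)&(W[...,2]<.15)
Q=S[m]
for y0 in np.arange(-.045,.046,.01):
  q=Q[(abs(Q[:,1]-y0)<.005)&(Q[:,0]>.122)]; k=Q[(abs(Q[:,1]-y0)<.005)&(Q[:,2]>.1)]
  print(y0.round(3),len(q), q[:,2].max().round(4) if len(q) else 0, len(k), k[:,2].max().round(4) if len(k) else '')
K=Q[Q[:,2]>.11];print(K.mean(0),K.min(0),K.max(0))
E
```

```text
[ 0.57023709 -0.07472971  0.2109949 ] [ 0.30750632 -0.02750786  0.73533465] 0.05125725100395552
-0.045 0 0 0 
-0.035 73 0.0765 0 
-0.025 81 0.1325 341 0.1333
-0.015 146 0.1327 540 0.1345
-0.005 231 0.1298 191 0.1315
0.005 429 0.0894 0 
0.015 370 0.0885 0 
0.025 182 0.0852 0 
0.035 98 0.0777 0 
0.045 0 0 0 
[ 0.11424467 -0.01656485  0.12774401] [ 0.10542878 -0.02954229  0.11459928] [ 0.12965274 -0.00473699  0.13447936]
```

View pics/w4b.png

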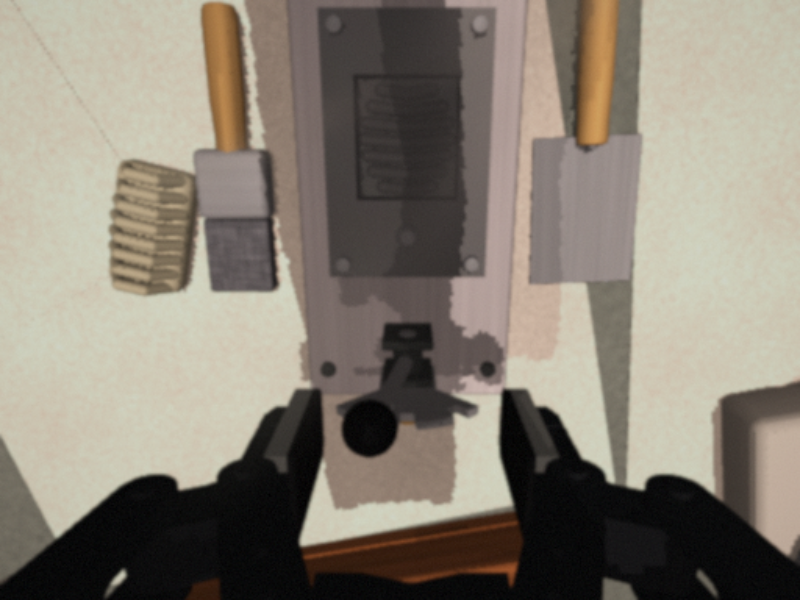

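The knob at (370,428) sits about 17 mm to -y, so the lever is at roughly -0.2 rad. The casts and tools lie undisturbed. I'll go in lower.

```bash
python3 - <<'E'
from h import *
go(st(.112,-.016,.14),78.8)
go(st(.112,-.016,.11),78.8)
go(st(.112,.012,.110),78.8)
E
```

```text
clock 4.3 lin [-0.0168  0.0423  0.0711] rot [ 0.21 -0.02  0.06] | 0.084 0.2
clock 4.3 lin [-0.0169  0.0422  0.1011] rot [ 0.21 -0.02  0.06] | 0.111 0.2
clock 4.3 lin [0.0111 0.0422 0.1012] rot [ 0.21 -0.02  0.06] | 0.11 0.2
```

>>> jog_arm --jaw '[0.4, 0.4, 0.4, 0.4, 0.4, 0.4, 0.4, 0.4]' --linear '[[-0.008, 0.02, 0.02], [-0.017, 0.042, 0.04], [-0.017, 0.042, 0.06], [-0.017, 0.042, 0.08], [-0.017, 0.042, 0.095], [-0.017, 0.042, 0.101], [-0.017, 0.042, 0.101], [-0.017, 0.042, 0.101]]' --delta_rot '[[0, 0, 0], [0, 0, 0], [0, 0, 0], [0, 0, 0], [0, 0, 0], [0, 0, 0], [0, 0, 0], [0, 0, 0]]'

```text
clock: 4.97
eef_pos: [0.6076, -0.1, 0.1083]
tool_rot: [0.773, 0.635, 0.0, -0.0]
ft_force: [0.8, 0.7, 1.9]
grip_width: 0.051
```

```bash
python3 - <<'E'
from h import *
o=bot.get_obs();print(o['eef_pos'],o['ft_force'],o['grip_width'])
go(st(.112,.012,.110),78.8)
E
```

```text
[ 0.60755377 -0.10002543  0.10834197] [0.79640562 0.66276142 1.91334323] 0.05104177585658076
clock 4.9667 lin [ 0.0288  0.0011 -0.0017] rot [ 0.   -0.    0.03] | 0.029 0.0
```

>>> jog_arm --jaw '[0.4, 0.4, 0.4, 0.4, 0.4, 0.4, 0.4, 0.4]' --linear '[[0.005, 0, 0], [0.01, 0, 0], [0.015, 0, 0], [0.02, 0, 0], [0.024, 0, 0], [0.028, 0, 0], [0.028, 0, 0], [0.028, 0, 0]]' --delta_rot '[[0, 0, 0], [0, 0, 0], [0, 0, 0], [0, 0, 0], [0, 0, 0], [0, 0, 0], [0, 0, 0], [0, 0, 0]]'

```text
clock: 5.63
eef_pos: [0.6135, -0.0733, 0.11]
tool_rot: [0.773, 0.635, 0.001, 0.002]
ft_force: [0.1, -4.3, 2.6]
grip_width: 0.0515
```

```bash
cat >> h.py <<'E'
def knob(f):
    W,p=cloud(f);a=np.radians(YAW);d=W[...,:2]-C
    xs=d[...,0]*np.cos(a)+d[...,1]*np.sin(a);ys=-d[...,0]*np.sin(a)+d[...,1]*np.cos(a)
    dark=(p.max(-1)<40)
    m=(xs>.1)&(xs<.15)&(abs(ys)<.06)&(W[...,2]>.11)&(W[...,2]<.14)&dark
    Q=np.stack([xs,ys,W[...,2]],-1)[m]
    from scipy.optimize import least_squares
    s=least_squares(lambda c:np.linalg.norm(Q-c,axis=1)-.013,[.12,0,.12],loss='soft_l1',f_scale=.002)
    print('knob n',len(Q),s.x.round(4),'angle',np.arctan2(s.x[1],s.x[2]-.036).round(3))
E
python3 - <<'E'
from h import *
knob('w4')
shot('wrist','w5')
p=cv2.imread('pics/w5.png'); cv2.imwrite('pics/w5b.png',cv2.resize(p,(800,600)))
o=bot.get_obs();print(o['eef_pos'],o['ft_force'],o['grip_width'])
go(st(.112,.012,.110),78.8)
knob('w5')
E
```

```text
knob n 981 [ 0.1187 -0.0172  0.12  ] angle -0.202
[ 0.61332447 -0.07327698  0.10968118] [ 0.86559751 -4.61243428  3.45461927] 0.05092755132028473
clock 5.6833 lin [ 0.0014  0.0006 -0.0003] rot [0.18 0.07 0.01] | 0.002 0.2
knob n 6134 [ 1.165e-01 -1.000e-04  1.216e-01] angle -0.001
```

View pics/w5b.png

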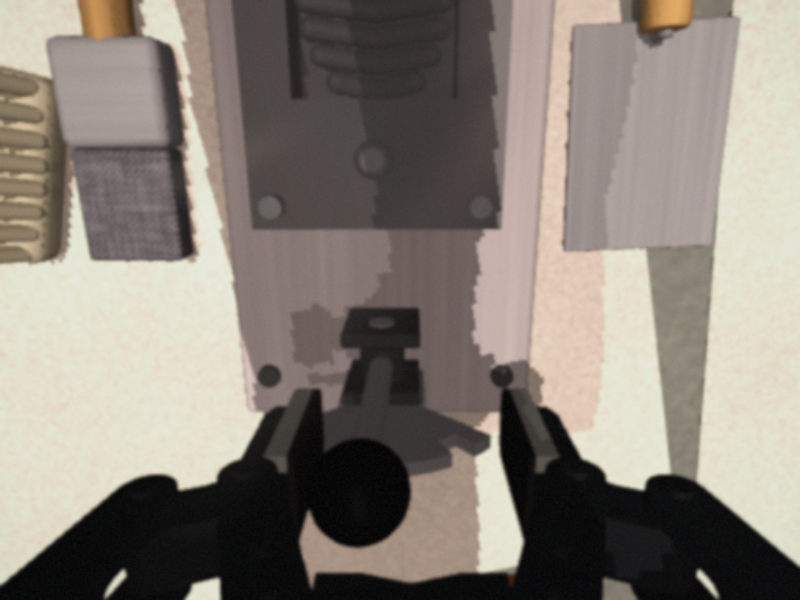

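The lever looks upright and the pin stands up at (372,160). I'll back off, lift and verify.

>>> jog_arm --jaw '[0.4, 0.4, 0.4, 0.4, 0.4, 0.4, 0.4, 0.4]' --linear '[[-0.006, 0, -0.005], [-0.01, 0, -0.025], [-0.01, 0, -0.06], [-0.01, 0, -0.09], [-0.01, -0.02, -0.12], [-0.01, -0.05, -0.14], [-0.01, -0.06, -0.15], [-0.01, -0.06, -0.15]]' --delta_rot '[[0, 0, 0], [0, 0, 0], [0, 0, 0], [0, 0, 0], [0, 0, 0], [0, 0, 0], [0, 0, 0], [0, 0, 0]]'

```text
clock: 6.35
eef_pos: [0.5508, -0.07, 0.2617]
tool_rot: [0.772, 0.635, 0.002, 0.001]
ft_force: [-0.4, -1.1, -0.4]
grip_width: 0.0516
```

```bash
python3 - <<'E'
from h import *
shot('wrist','w6')
p=cv2.imread('pics/w6.png'); cv2.imwrite('pics/w6b.png',cv2.resize(p,(800,600)))
knob('w6')
W,p=cloud('w6');a=np.radians(YAW);d=W[...,:2]-C
xs=d[...,0]*np.cos(a)+d[...,1]*np.sin(a);ys=-d[...,0]*np.sin(a)+d[...,1]*np.cos(a)
m=(abs(xs-.042)<.015)&(abs(ys)<.015)&(W[...,2]>.063)
print('pin',m.sum(),xs[m].mean(),ys[m].mean(),np.percentile(W[...,2][m],90))
m=(abs(xs)<.09)&(abs(ys)<.06)&(W[...,2]>.051)&(W[...,2]<.0585)
r=cv2.minAreaRect((np.c_[W[m][:,0],W[m][:,1]]*1000).astype(np.float32));print(r)
# cover grip: origin (0.5110,0.2511), yaw 16.1
go(st(0,0,.2,np.array([.511,.251]),16.1),106.1)
E
```

```text
knob n 662 [ 0.1186 -0.0015  0.1217] angle -0.018
pin 2336 0.037691427013764774 -0.0015572024797288414 0.3264452755296784
((500.3786926269531, -62.04486083984375), (84.23270416259766, 129.15992736816406), 78.81121826171875)
clock 6.4 lin [ 0.3073 -0.102   0.0599] rot [  0.16  -0.05 -27.24] | 0.329 27.2
```

View pics/w6b.png

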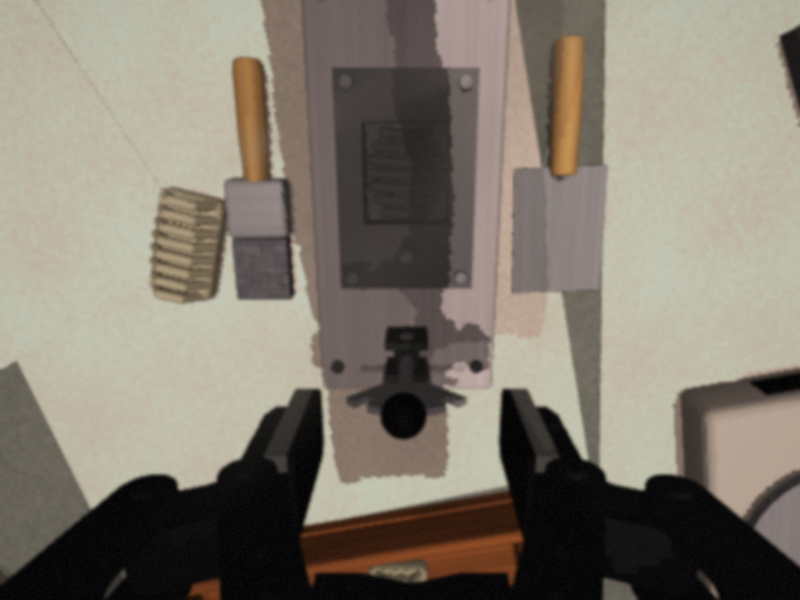

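The lever reads -0.018 rad with the knob at (403,415), and the pin is up at (405,257). Now to the cover.

>>> jog_arm --jaw '[0.4, 0.4, 0.4, 0.4, 0.4, 0.4, 0.4, 0.4]' --linear '[[0.04, -0.013, 0], [0.08, -0.03, 0], [0.12, -0.05, 0], [0.16, -0.07, 0], [0.2, -0.08, 0], [0.24, -0.09, 0], [0.275, -0.1, 0], [0.307, -0.102, 0]]' --delta_rot '[[0, 0, -4], [0, 0, -8], [0, 0, -12], [0, 0, -16], [0, 0, -20], [0, 0, -24], [0, 0, -27.2], [0, 0, -27.2]]'

```text
clock: 7.07
eef_pos: [0.5096, 0.2533, 0.256]
tool_rot: [0.6, 0.8, -0.001, -0.002]
ft_force: [1.8, -0.5, -0.5]
grip_width: 0.0511
```

```bash
python3 - <<'E'
from h import *
shot('wrist','w7')
p=cv2.imread('pics/w7.png'); cv2.imwrite('pics/w7b.png',cv2.resize(p,(800,600)))
W,p=cloud('w7')
comp(W,(130,30,400,260),0.018,0.029)
comp(W,(130,30,400,240),0.055,0.07)
go(st(0,0,.048,np.array([.511,.251]),16.1),106.1)
E
```

```text
8046 [509.6 251.5] [129.5  84.1] 16.16 0.0248 [0.5033 0.2496]
1184 [508.9 251.6] [68.9 15.4] 15.68 0.0644 [0.5073 0.2509]
clock 7.1167 lin [-0.0087 -0.0016  0.2073] rot [-0.09 -0.29  0.36] | 0.207 0.5
```

View pics/w7b.png

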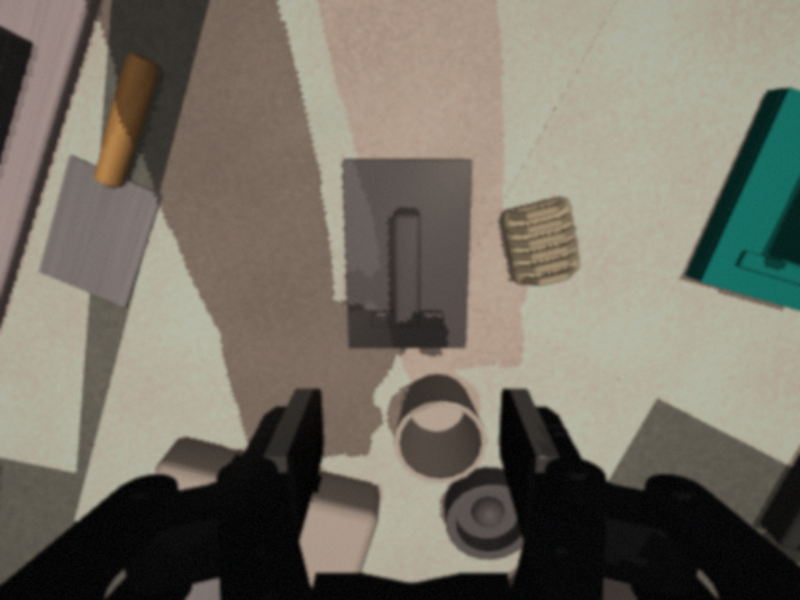

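The cover's handle is at (405,262), with the mix cup just beyond it at (440,430). I'll find the raised bar from depth.

```bash
python3 - <<'E'
from h import *
W,p=cloud('w7');c=np.array([.5100,.2512]);a=np.radians(16.1);d=W[...,:2]-c
xs=d[...,0]*np.cos(a)+d[...,1]*np.sin(a);ys=-d[...,0]*np.sin(a)+d[...,1]*np.cos(a)
for x in np.arange(-.064,.066,.004):
  m=(abs(xs-x)<.002)&(abs(ys)<.038)&(abs(ys)>.014)&(W[...,2]<.05)
  print(x.round(3),m.sum(),np.median(W[...,2][m]).round(4),np.percentile(W[...,2][m],90).round(4))
go([.5105,.2513,.048],106.1)
E
```

```text
-0.064 226 0.0246 0.0257
-0.06 203 0.0248 0.0258
-0.056 188 0.0247 0.0257
-0.052 187 0.0248 0.0258
-0.048 183 0.0246 0.0256
-0.044 183 0.0247 0.0256
-0.04 184 0.0248 0.0258
-0.036 182 0.0248 0.0257
-0.032 177 0.0248 0.0256
-0.028 168 0.0247 0.0256
-0.024 173 0.0247 0.0259
-0.02 180 0.0247 0.0256
-0.016 180 0.0247 0.0257
-0.012 182 0.0247 0.0256
-0.008 161 0.0249 0.0257
-0.004 165 0.0246 0.0258
0.0 181 0.0248 0.0256
0.004 172 0.0247 0.0258
0.008 150 0.0247 0.0257
0.012 174 0.0247 0.0256
0.016 161 0.0248 0.0256
0.02 150 0.0246 0.0259
0.024 171 0.0247 0.0255
0.028 138 0.0248 0.0258
0.032 169 0.0247 0.0255
0.036 172 0.0252 0.0298
0.04 157 0.0255 0.0301
0.044 148 0.0261 0.0303
0.048 124 0.025 0.0286
0.052 142 0.0249 0.0257
0.056 148 0.0249 0.0257
0.06 144 0.0247 0.0259
0.064 87 0.0247 0.0256
clock 7.1167 lin [-0.0083 -0.002   0.2073] rot [-0.09 -0.29  0.36] | 0.207 0.5
```

The bar is at x = +0.042 of the cover, so the socket end is as assumed. Descending.

>>> jog_arm --jaw '[0.4, 0.4, 0.4, 0.4, 0.4, 0.4, 0.4, 0.4]' --linear '[[0, 0, 0.03], [0, 0, 0.065], [0, 0, 0.1], [0, 0, 0.13], [0, 0, 0.15], [0, 0, 0.16], [0, 0, 0.16], [0, 0, 0.16]]' --delta_rot '[[0, 0, 0], [0, 0, 0], [0, 0, 0], [0, 0, 0], [0, 0, 0], [0, 0, 0], [0, 0, 0], [0, 0, 0]]'

```text
clock: 7.78
eef_pos: [0.511, 0.25, 0.0974]
tool_rot: [0.602, 0.799, -0.001, -0.001]
ft_force: [0.3, 0.2, 0.4]
grip_width: 0.0511
```

```bash
python3 - <<'E'
from h import *
o=bot.get_obs();print(o['eef_pos'],o['ft_force'],o['grip_width'])
go([.5105,.2513,.048],106.1)
E
```

```text
[0.51102313 0.25002834 0.0974044 ] [0.26853675 0.19796484 0.41547295] 0.05106559733122358
clock 7.7833 lin [ 0.0014 -0.0001  0.0494] rot [-0.11 -0.   -0.08] | 0.049 0.1
```

>>> jog_arm --jaw '[0.4, 0.4, 0.4, 0.4, 0.4, 0.4, 0.4, 0.4]' --linear '[[0.001, 0, 0.01], [0.001, 0, 0.02], [0.001, 0, 0.03], [0.001, 0, 0.04], [0.001, 0, 0.046], [0.001, 0, 0.049], [0.001, 0, 0.049], [0.001, 0, 0.049]]' --delta_rot '[[0, 0, 0], [0, 0, 0], [0, 0, 0], [0, 0, 0], [0, 0, 0], [0, 0, 0], [0, 0, 0], [0, 0, 0]]'

```text
clock: 8.45
eef_pos: [0.5107, 0.2511, 0.0492]
tool_rot: [0.602, 0.799, -0.0, -0.0]
ft_force: [-0.4, 0.0, 0.6]
grip_width: 0.0512
```

>>> jog_arm --jaw '[0.5, 0.6, 0.7, 0.8, 0.9, 1, 1, 1]' --linear '[[0, 0, 0], [0, 0, 0], [0, 0, 0], [0, 0, 0], [0, 0, 0], [0, 0, 0], [0, 0, 0], [0, 0, 0]]' --delta_rot '[[0, 0, 0], [0, 0, 0], [0, 0, 0], [0, 0, 0], [0, 0, 0], [0, 0, 0], [0, 0, 0], [0, 0, 0]]'

```text
clock: 9.12
eef_pos: [0.5111, 0.2512, 0.0498]
tool_rot: [0.602, 0.799, 0.0, 0.0]
ft_force: [-1.6, -0.4, 4.3]
grip_width: 0.0153
```

```bash
python3 - <<'E'
from h import *
o=bot.get_obs();print(o['eef_pos'],o['ft_force'],o['ft_torque'],o['grip_width'])
E
```

```text
[0.51111104 0.25115987 0.04983916] [-1.57695315 -0.38004857  4.25948756] [-0.23162861  0.05493962 -0.04516092] 0.015343257287056348
```

>>> jog_arm --jaw '[1, 1, 1, 1, 1, 1, 1, 1]' --linear '[[0, 0, -0.008], [0, 0, -0.025], [0, 0, -0.045], [0, 0, -0.065], [0, 0, -0.085], [0, 0, -0.105], [0, 0, -0.12], [0, 0, -0.13]]' --delta_rot '[[0, 0, 0], [0, 0, 0], [0, 0, 0], [0, 0, 0], [0, 0, 0], [0, 0, 0], [0, 0, 0], [0, 0, 0]]'

```text
clock: 9.78
eef_pos: [0.5107, 0.2512, 0.1805]
tool_rot: [0.602, 0.799, 0.0, -0.0]
ft_force: [1.1, 0.3, -3.7]
grip_width: 0.0151
```

```bash
python3 - <<'E'
from h import *
o=bot.get_obs();print(o['eef_pos'],o['ft_force'],o['ft_torque'],o['grip_width'])
go(st(0,0,.16),78.8)
E
```

```text
[0.51069692 0.25117286 0.18054875] [ 1.11210208  0.25592377 -3.73041411] [ 0.06594993 -0.07136702 -0.02064106] 0.015104803761268538
clock 9.7833 lin [-0.2986 -0.0948  0.0204] rot [ 2.000e-02 -2.000e-02  2.723e+01] | 0.314 27.2
```

>>> jog_arm --jaw '[1, 1, 1, 1, 1, 1, 1, 1]' --linear '[[-0.02, -0.006, 0], [-0.05, -0.016, 0], [-0.085, -0.027, 0], [-0.12, -0.038, 0], [-0.155, -0.049, 0], [-0.19, -0.06, 0], [-0.22, -0.07, 0], [-0.25, -0.079, 0]]' --delta_rot '[[0, 0, 2], [0, 0, 6], [0, 0, 10], [0, 0, 14], [0, 0, 18], [0, 0, 22], [0, 0, 25], [0, 0, 27.2]]'

```text
clock: 10.45
eef_pos: [0.5024, -0.0127, 0.1784]
tool_rot: [0.773, 0.634, -0.001, -0.001]
ft_force: [-0.1, 0.7, -3.6]
grip_width: 0.015
```

```bash
python3 - <<'E'
from h import *
go(st(0,0,.16),78.8)
E
```

```text
clock 10.45 lin [-0.0484  0.0094  0.0184] rot [-0.15  0.02 -0.13] | 0.053 0.2
```

>>> jog_arm --jaw '[1, 1, 1, 1, 1, 1, 1, 1]' --linear '[[-0.02, 0.004, 0.002], [-0.034, 0.007, 0.004], [-0.044, 0.009, 0.008], [-0.048, 0.0095, 0.012], [-0.048, 0.0095, 0.016], [-0.048, 0.0095, 0.018], [-0.048, 0.0095, 0.018], [-0.048, 0.0095, 0.018]]' --delta_rot '[[0, 0, 0], [0, 0, 0], [0, 0, 0], [0, 0, 0], [0, 0, 0], [0, 0, 0], [0, 0, 0], [0, 0, 0]]'

```text
clock: 11.12
eef_pos: [0.5037, -0.0589, 0.161]
tool_rot: [0.772, 0.636, -0.0, -0.0]
ft_force: [0.5, -0.2, -4.3]
grip_width: 0.0153
```

```bash
python3 - <<'E'
from h import *
shot('wrist','w8')
p=cv2.imread('pics/w8.png'); cv2.imwrite('pics/w8b.png',cv2.resize(p,(800,600)))
go(st(0,0,.16),78.8)
shot('top','t8');shot('scene','s8')
W,p=cloud('t8');
p=p[130:270,200:350];cv2.imwrite('pics/t8b.png',cv2.resize(p,None,fx=4,fy=4,interpolation=2)[:,:,::-1])
p=cv2.imread('pics/s8.png')[160:280,160:320];cv2.imwrite('pics/s8b.png',cv2.resize(p,None,fx=5,fy=5,interpolation=2))
E
```

```text
clock 11.1667 lin [-0.0033 -0.0013  0.0013] rot [-0.01 -0.01  0.11] | 0.004 0.1
```

View pics/w8b.png

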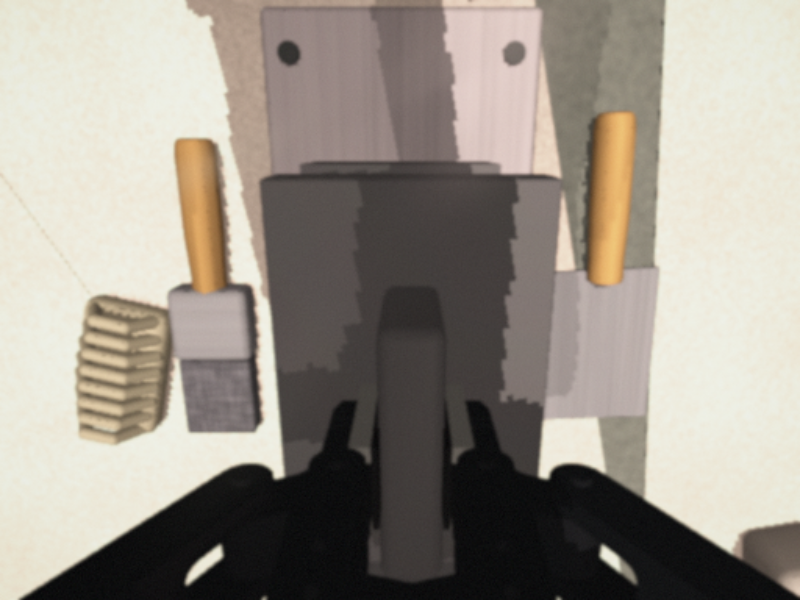

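View pics/t8b.png

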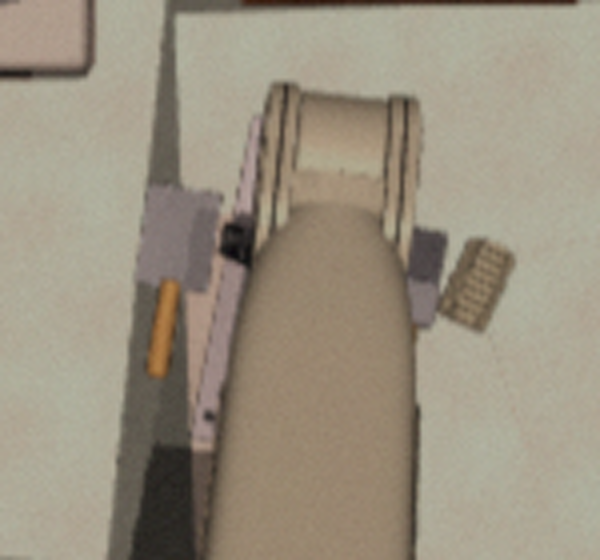

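View pics/s8b.png

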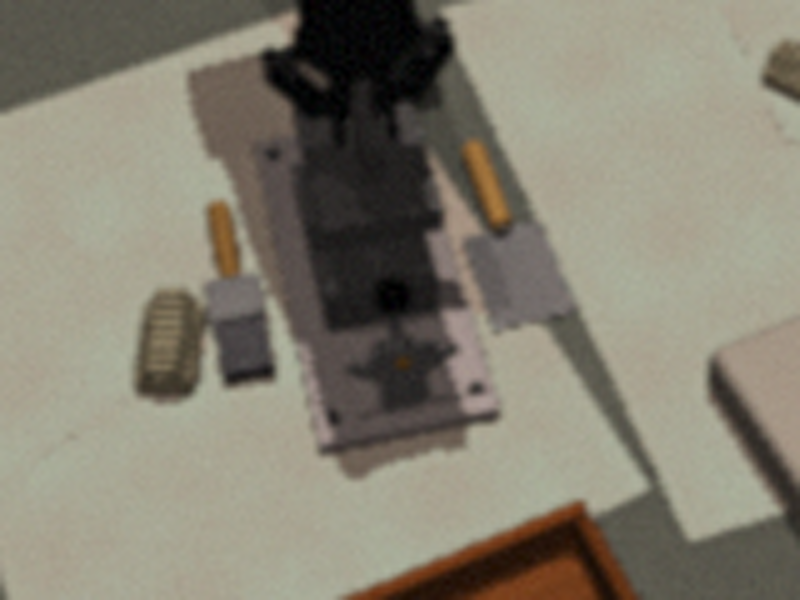

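The wrist view shows the cover held straight, with its rear edge at row 177 and its sides at columns 265 to 560. The mould shows behind it at row 165. Now I measure the cover against the mould.

```bash
python3 - <<'E'
from h import *
def edges(f,zl,zh,n,ylim=.06,xr=(-.09,.02)):
    W,p=cloud(f);a=np.radians(YAW);d=W[...,:2]-C
    xs=d[...,0]*np.cos(a)+d[...,1]*np.sin(a);ys=-d[...,0]*np.sin(a)+d[...,1]*np.cos(a)
    m=(W[...,2]>zl)&(W[...,2]<zh)&(abs(ys)<ylim)&(xs>xr[0])&(xs<xr[1])
    print(n,'z',np.median(W[...,2][m]),m.sum())
    L=[];Rr=[]
    for x0 in np.arange(-.06,.0,.005):
        k=m&(abs(xs-x0)<.0025)
        if k.sum()>20: print(x0.round(3),ys[k].min().round(4),ys[k].max().round(4),((ys[k].min()+ys[k].max())/2).round(4))
    for y0 in np.arange(-.04,.041,.01):
        k=m&(abs(ys-y0)<.003)
        if k.sum()>5: print('back',y0.round(3),xs[k].min().round(4))
edges('w8',.125,.142,'cover')
edges('w8',.045,.065,'mould')
o=bot.get_obs();e=o['eef_pos'][:2]-C;a=np.radians(YAW);print('tcp',e@[np.cos(a),np.sin(a)],e@[-np.sin(a),np.cos(a)],o['eef_pos'])
E
```

```text
cover z 0.13597693220727275 24953
-0.06 -0.0376 0.0466 0.0045
-0.055 -0.0377 0.0463 0.0043
-0.05 -0.0378 0.0464 0.0043
-0.045 -0.0377 0.0462 0.0042
-0.04 -0.0378 0.0463 0.0042
-0.035 -0.0377 0.0462 0.0043
-0.03 -0.0377 0.0459 0.0041
-0.025 -0.0375 0.0462 0.0044
-0.02 -0.0379 0.0463 0.0042
-0.015 -0.0378 0.0464 0.0043
-0.01 -0.0376 0.0462 0.0043
-0.005 -0.0377 0.0461 0.0042
back -0.04 -0.0655
back -0.03 -0.0657
back -0.02 -0.0657
back -0.01 -0.0658
back 0.0 -0.0658
back 0.01 -0.0658
back 0.02 -0.0659
back 0.03 -0.0658
back 0.04 -0.0659
mould z 0.055620913916161835 877
back -0.04 -0.0664
back -0.03 -0.0664
back -0.02 -0.0664
back -0.01 -0.0665
back 0.0 -0.0664
back 0.01 -0.0665
back 0.02 -0.0665
back 0.03 -0.0664
back 0.04 -0.0665
tcp 0.001516140716718747 0.0030815493249691764 [ 0.50408581 -0.05927162  0.16156177]
```

>>> jog_arm --jaw '[1, 1, 1, 1, 1, 1, 1, 1]' --linear '[[-0.002, 0, 0.005], [-0.0045, -0.001, 0.012], [-0.0045, -0.001, 0.02], [-0.0045, -0.001, 0.028], [-0.0045, -0.001, 0.034], [-0.0045, -0.001, 0.036], [-0.0045, -0.001, 0.036], [-0.0045, -0.001, 0.036]]' --delta_rot '[[0, 0, 0], [0, 0, 0], [0, 0, 0], [0, 0, 0], [0, 0, 0], [0, 0, 0], [0, 0, 0], [0, 0, 0]]'

```text
clock: 11.93
eef_pos: [0.502, -0.0642, 0.1251]
tool_rot: [0.773, 0.635, -0.0, -0.0]
ft_force: [0.6, 0.2, -3.8]
grip_width: 0.0149
```

```bash
cat >> h.py <<'E'
def edges(f,zl,zh,n,ylim=.06,xr=(-.09,.02)):
    W,p=cloud(f);a=np.radians(YAW);d=W[...,:2]-C
    xs=d[...,0]*np.cos(a)+d[...,1]*np.sin(a);ys=-d[...,0]*np.sin(a)+d[...,1]*np.cos(a)
    m=(W[...,2]>zl)&(W[...,2]<zh)&(abs(ys)<ylim)&(xs>xr[0])&(xs<xr[1])
    cs=[(x0,(ys[k].min()+ys[k].max())/2) for x0 in np.arange(-.06,-.0,.005) for k in [m&(abs(xs-x0)<.0025)] if k.sum()>20]
    bs=[(y0,xs[k].min()) for y0 in np.arange(-.04,.041,.01) for k in [m&(abs(ys-y0)<.003)] if k.sum()>5]
    print(n,'n',m.sum(),'z',np.median(W[...,2][m]).round(4),'yc',np.median([c[1] for c in cs]).round(4) if cs else None,'back',np.median([b[1] for b in bs]).round(4) if bs else None,'yaw',np.degrees(np.polyfit(*zip(*cs),1)[0]).round(2) if len(cs)>3 else None)
def tcp():
    o=bot.get_obs();e=o['eef_pos'][:2]-C;a=np.radians(YAW)
    print('tcp station',(e@[np.cos(a),np.sin(a)]).round(4),(e@[-np.sin(a),np.cos(a)]).round(4),o['eef_pos'][2].round(4),'F',o['ft_force'].round(1),'T',o['ft_torque'].round(2),'w',o['grip_width'].round(4),'t',o['clock'])
E
python3 - <<'E'
from h import *
tcp();shot('wrist','w9');tcp()
edges('w9',.09,.108,'cover');edges('w9',.05,.06,'mould')
E
```

```text
Traceback (most recent call last):
  File "h.py", line 48, in tcp
    print('tcp station',(e@[np.cos(a),np.sin(a)]).round(4),(e@[-np.sin(a),np.cos(a)]).round(4),o['eef_pos'][2].round(4),'F',o['ft_force'].round(1),'T',o['ft_torque'].round(2),'w',o['grip_width'].round(4),'t',o['clock'])
                                                                                                                                                                                   ^^^^^^^^^^^^^^^^^^^^^
AttributeError: 'float' object has no attribute 'round'
```

```bash
sed -i "s/o\['grip_width'\].round(4)/round(o['grip_width'],4)/" h.py; python3 - <<'E'
from h import *
tcp();shot('wrist','w9');tcp()
edges('w9',.09,.108,'cover');edges('w9',.05,.06,'mould')
for f in('w1','w4','w6'): edges(f,.051,.0585,f+'mould')
E
```

```text
tcp station 0.0004 -0.0021 0.1251 F [ 0.6  0.2 -3.8] T [-0.04 -0.02 -0.05] w 0.0149 t 11.9333
tcp station 0.0007 -0.0021 0.1255 F [-0.1  0.3 -3.7] T [ 0.01 -0.06 -0.04] w 0.0151 t 11.9833
cover n 25015 z 0.1001 yc -0.0012 back -0.0664 yaw 0.09
mould n 451 z 0.0553 yc None back -0.0664 yaw None
w1mould n 3796 z 0.0557 yc -0.0002 back -0.0662 yaw 0.27
w4mould n 7967 z 0.0557 yc -0.0004 back -0.0666 yaw 0.08
w6mould n 5315 z 0.0557 yc -0.0003 back -0.0661 yaw 0.14
```

>>> jog_arm --jaw '[1, 1, 1, 1, 1, 1, 1, 1]' --linear '[[0.0008, 0, 0.001], [0.0008, 0, 0.004], [0.0008, 0, 0.007], [0.0008, 0, 0.01], [0.0008, 0, 0.012], [0.0008, 0, 0.014], [0.0008, 0, 0.014], [0.0008, 0, 0.014]]' --delta_rot '[[0, 0, 0], [0, 0, 0], [0, 0, 0], [0, 0, 0], [0, 0, 0], [0, 0, 0], [0, 0, 0], [0, 0, 0]]'

```text
clock: 12.65
eef_pos: [0.5021, -0.0634, 0.1112]
tool_rot: [0.773, 0.635, -0.0, -0.0]
ft_force: [0.0, -0.2, -4.0]
grip_width: 0.015
```

```bash
python3 - <<'E'
from h import *
tcp();shot('wrist','w10');tcp()
edges('w10',.075,.108,'cover');edges('w10',.05,.06,'mould')
E
```

```text
tcp station 0.0004 -0.0013 0.1112 F [ 0.  -0.2 -4. ] T [-0.04 -0.06  0.04] w 0.015 t 12.65
tcp station 0.0004 -0.0013 0.1113 F [-0.3 -0.2 -3. ] T [-0.    0.03  0.01] w 0.0148 t 12.7
cover n 25873 z 0.0862 yc -0.0004 back -0.0665 yaw 0.11
mould n 178 z 0.0557 yc None back -0.0665 yaw None
```

The underside is about 7 mm above the face, below the pin's top, and there is no side load, so the socket is on the pin. Pressing home.

>>> jog_arm --jaw '[1, 1, 1, 1, 1, 1, 1, 1]' --linear '[[0, 0, 0.002], [0, 0, 0.004], [0, 0, 0.006], [0, 0, 0.008], [0, 0, 0.01], [0, 0, 0.011], [0, 0, 0.012], [0, 0, 0.012]]' --delta_rot '[[0, 0, 0], [0, 0, 0], [0, 0, 0], [0, 0, 0], [0, 0, 0], [0, 0, 0], [0, 0, 0], [0, 0, 0]]'

```text
clock: 13.37
eef_pos: [0.5025, -0.0634, 0.1047]
tool_rot: [0.773, 0.635, 0.001, 0.001]
ft_force: [-13.8, 1.8, 36.1]
grip_width: 0.0155
```

```bash
python3 - <<'E'
from h import *
tcp();shot('wrist','w11');tcp()
edges('w11',.07,.09,'cover');edges('w11',.05,.06,'mould')
W,p=cloud('w11');m=(W[...,2]>.074)&(W[...,2]<.086)
a=np.radians(YAW);d=W[...,:2]-C
xs=d[...,0]*np.cos(a)+d[...,1]*np.sin(a);ys=-d[...,0]*np.sin(a)+d[...,1]*np.cos(a)
m&=(abs(ys)<.04)&(xs>-.06)&(xs<0)
A=np.c_[xs[m],ys[m],np.ones(m.sum())];print(np.linalg.lstsq(A,W[...,2][m],rcond=None)[0])
E
```

```text
tcp station 0.0008 -0.0013 0.1047 F [-13.8   1.8  36.1] T [ 0.37  2.98 -0.03] w 0.0155 t 13.3667
tcp station 0.0007 -0.0013 0.1047 F [-14.    1.4  35.6] T [ 0.4   3.05 -0.01] w 0.0153 t 13.4167
cover n 25205 z 0.0797 yc -0.0003 back -0.0661 yaw 0.07
mould n 337 z 0.0544 yc None back -0.0665 yaw None
[7.70354629e-05 6.05468412e-04 7.97779964e-02]
```

It is home and level. I'll ease the side load slightly and check the lever.

>>> jog_arm --jaw '[1, 1, 1, 1, 1, 1, 1, 1]' --linear '[[0, -0.0005, 0], [0, -0.001, -0.001], [0, -0.0015, -0.001], [0, -0.002, -0.002], [0, -0.002, -0.002], [0, -0.002, -0.002], [0, -0.002, -0.002], [0, -0.002, -0.002]]' --delta_rot '[[0, 0, 0], [0, 0, 0], [0, 0, 0], [0, 0, 0], [0, 0, 0], [0, 0, 0], [0, 0, 0], [0, 0, 0]]'

```text
clock: 14.08
eef_pos: [0.5025, -0.0634, 0.1048]
tool_rot: [0.773, 0.635, 0.002, 0.002]
ft_force: [-4.1, 0.4, 18.1]
grip_width: 0.0153
```

```bash
python3 - <<'E'
from h import *
tcp();shot('wrist','w12');tcp()
edges('w12',.07,.09,'cover');edges('w12',.05,.06,'mould')
shot('scene','s12')
p=cv2.imread('pics/s12.png')[160:280,160:320];cv2.imwrite('pics/s12b.png',cv2.resize(p,None,fx=5,fy=5,interpolation=2))
W,p=cloud('s12')
P=W.reshape(-1,3);k=st(.12,0,.121);a=np.radians(YAW)
m=(np.linalg.norm(P-k,axis=1)<.06)&(P[:,2]>.105)&(P[:,2]<.14)&(p.reshape(-1,3).max(1)<60);q=P[m]-k
print(m.sum(),'knob dy',np.median(q[:,:2]@[-np.sin(a),np.cos(a)]))
E
```

```text
tcp station 0.0007 -0.0013 0.1048 F [-4.1  0.4 18.1] T [0.07 1.14 0.01] w 0.0153 t 14.0833
tcp station 0.0007 -0.0013 0.1048 F [-3.8  0.1 17.9] T [ 0.08  1.17 -0.03] w 0.015 t 14.1333
cover n 25253 z 0.0797 yc -0.0004 back -0.0661 yaw 0.03
mould n 341 z 0.0559 yc None back -0.0665 yaw None
47 knob dy -0.004456488673712967
```

View pics/s12b.png

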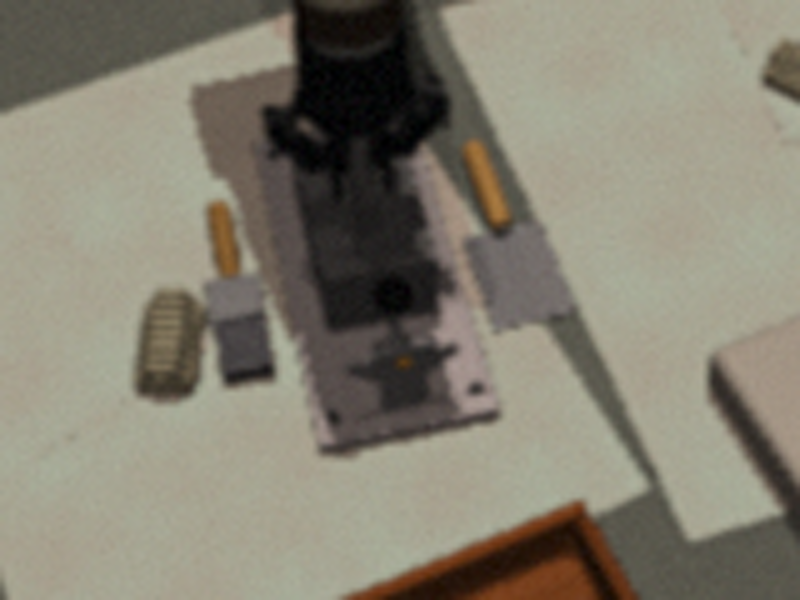

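The knob at (393,293) is unchanged from before the press and stands over the brass stud at (403,362). The cover is flush, held with about 18 N.

```bash
python3 - <<'E'
from h import *
print(bot.job_done());tcp()
E
```

```text
the job is handed in; nothing more can be done
None
the job is handed in; nothing more can be done
```

The lever is in its middle notch, the cover is on the raised pin, and the gripper is still holding the cover pressed home. I handed the job in at about 14 s. The hand-in gave no verdict, so success rests on my own last checks.

- **Lever:** the wrist camera put it at -0.018 rad after the throw. It looked unchanged in the scene view after the press; a coarser depth reading from that view put the knob about 4 mm (0.05 rad) off centre. Both are inside the limit.
- **Cover position:** it is centred on the lower half to about 0.1 mm across the width and 0.4 mm along the length, and turned about 0.03°. I measured this from the edges of both halves, because the pin and socket cannot be seen once the cover is on.
- **Cover height:** its underside is within about 0.5 mm of the face, and level.
- **Press:** the wrist force reads about 18 N up and 4 N sideways. I eased it from an earlier 36 N with 14 N sideways.

**What went wrong:** on the first lever push I commanded the tool too high. A fingertip rode up onto the knob with about 60 N on the wrist and left the lever at about -0.2 rad. I lifted off, went in lower and finished the throw. The tools and cast beside the station looked undisturbed in the pictures. I did not measure the bystanders' positions again at the end.

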